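# Open the scraps bin by its lever and ease its lid shut

## Robot

A 6-joint arm with a two-finger parallel gripper is mounted at the origin on the work surface. World frame = base frame: x ahead of the robot, y to its left, z up, the work surface at z = 0. Lengths are in m, angles in rad, forces in N, time in s.
With the tool pointing down it reaches from about 0.325 to 0.75 m from the base axis. Payload 7.6 kg.
Tool frame: the origin (TCP) lies on the front face of the gripper's body, between the roots of the fingers; the fingertips stand 73 mm ahead of it and the grasp point (between the pads) lies 54 mm ahead of it (manip.grasp_offset is the distance from the TCP to the grasp point, in m); z points along the fingers, y is the line along which they close (so a half turn about z gives the same grasp; the last joint's range is limited). The gripper opens to 85 mm and grips with 20 to 120 N. Pads are 22 mm wide; open, the fingers measure 114 mm over their backs; the gripper's body (76 mm by 85 mm) begins 54 mm behind the grasp point. The pads swing forward as they close: fully open they stand 13 mm farther back than shut.
Start: joints at [-1.255, 0.052, 1.401, -0, 1.689, -0.07], TCP at [0.198, -0.486, 0.304] pointing down, gripper open.
Joint ranges: [-2.9, 2.9], [-0.91, 2.17], [0.12, 2.37], [-1.06, 4.2], [0.26, 2.73], [-2.93, 2.93]. Speed limits (rad/s): [2.57, 2.57, 3.01, 3.14, 3.14, 3.14].

## Interface

Orientations are given as a unit quaternion [x, y, z, w].
In Python, from bench import manip gives the robot as it stands.
- The arm moves only by the shell command python3 -m creep 'ROWS' [OPENING] [FORCE]. ROWS is a JSON object whose key "motion" holds a list of rows, 1 to 12 of them, each of 4 numbers: dx, dy, dz in m, then a turn about the tool's z in rad; each row is the pose to reach, as a shift and turn from the pose commanded when the command began, along the tool's axes at that moment; what a row does not reach only later rows make up. A row lasts 1/10 s, in which the tool goes at most 0.05 m and 0.15 rad, less where a joint would pass 70% of its speed; a pose out of reach is approached as far as the arm can. OPENING is the finger opening in m, set as the command begins (- or left out keeps the last). The fingers move at their own pace and stop on an object; FORCE is the grip in N (left out, the last holds). Time passes only in rows, so rows that do not move let the fingers close. It prints the time, the measured TCP pose, the force, the opening and the grip force at its end. Input that does not fit is refused with a message, and nothing moves.
- manip.sense(): the state, without advancing time (a new reading comes with each control period).
- manip.get_image(name): name is "side" or "top" or "wrist"; returns a dict with "pixels" (384x512x3 uint8, red, green, blue), "range_z" (384x512 float32, m along the optical axis (not along the pixel's ray), 0 where there is no reading), "fov_y" (degrees; the focal length in pixels is half the picture's height over the tangent of half this angle, whatever the lens; pixels are square), "cx", "cy" (the principal point, pixels), "R" (3x3) and "t" (3): a world point X has camera coordinates R X + t; the wrist camera has in their place "tool_from_camera" (4x4, takes a point from camera to tool coordinates, whose origin is the TCP and whose axes are the flange's). Camera axes: x right, y down, z forward; pixel columns grow to the right and rows downward; lengths in m; the calibration is good to about 2 mm. The wrist camera is an equidistant fisheye: a pixel r from the principal point sees the ray r / f radians off the axis. A picture is of the moment at which its call begins: read the wrist's pose just before it.
- manip.close_job(): hands the job in; it is judged then, once.
The state is a dict: "t": time; "qpos": joint angles; "joint_vel": joint speeds; "joint_torque": joint torques, N m; "tool_pos": TCP position; "tool_rot": TCP orientation; "wrist_force": force on the tool from outside, world axes, zero at the start; "wrist_torque": the same for the moment, N m; "opening": finger opening in m; "grasp_force": force on a finger pad.
Only numpy, scipy, OpenCV 4.12 (cv2) and the standard library are available. Lean on these libraries where they do the work, as an engineer would, in place of code of your own. Each camera call takes 0.05 s, during which the arm holds its last target. There are 200 camera calls.

## Task

My hands are full of dough scraps: press down the lever of the green-lidded bin with your fingertips so that its lid stands wide open, and keep it held open for three seconds while I tip them in. Then let the lever up slowly so that the lid comes down gently, without slamming, until it is fully shut, and take your hand away. Do not touch the lids themselves, leave the blue bin shut, and do not pick up or move anything else on the table.

Things in the scene. Friction and masses are not known exactly. Their poses are not given: they have to be found in the camera images.
- green_bin: steel bin with the green lid and green lever pad, fixed to the table, 160 mm deep (x), 180 mm wide (y), 160 mm high (173 mm with the lid shut, about 320 mm open); a grey linkage cover adds 16 mm on its +y side. Origin at the centre of its underside; its -x side is the front, where the lever sticks out roughly towards the robot
- green_pad (a point): centre of the top face of the green bin's lever pad, a green plate 45 mm (bin's x) by 95 mm (y), 8 mm thick, on a 30 mm wide steel arm, 110 mm from the pivot, its centre about 115 mm in front of the bin's front wall; about 122 mm above the table at rest, 78 mm when fully pressed. Use its position only
- green_lever (a joint): green bin's lever, rad: 0 up (pad end 0.2 rad above level, lid shut), 0.4 fully pressed (0.2 rad below level, end stop, lid open). Pivot parallel to the bin's y axis, 88 mm in front (-x) of its origin, 100 mm above the table. The pad goes down 44 mm in all, at most 3 mm sideways, takes about 4 (open) to 14 N, and the lid's weight pushes it back up
- green_lid (a joint): green bin's lid, rad: 0 shut, 1.1 fully open (end stop). Hinged along the bin's far (+x) top edge; the near edge swings up and back. Linked: always 2.75 x green_lever. The panel (0.4 to 0.65 kg) shuts with a bang in well under a second, from any opening, if the lever is let go: let it up slowly all the way
- green_lid_edge (a point): middle of the near (front) top edge of the green lid, a plastic panel 172 mm (bin's x) by 188 mm (y) with a raised middle; this point is 172 mm from the hinge and 171 mm above the table when shut
- blue_bin: steel bin with the blue lid and blue lever pad, fixed to the table, 160 mm deep (x), 180 mm wide (y), 160 mm high (173 mm with the lid shut, about 320 mm open); a grey linkage cover adds 16 mm on its +y side. Origin at the centre of its underside; its -x side is the front, where the lever sticks out roughly towards the robot
- blue_pad (a point): centre of the top face of the blue bin's lever pad, a blue plate 45 mm (bin's x) by 95 mm (y), 8 mm thick, on a 30 mm wide steel arm, 110 mm from the pivot, its centre about 115 mm in front of the bin's front wall; about 122 mm above the table at rest, 78 mm when fully pressed. Use its position only
- blue_lever (a joint): blue bin's lever, rad: 0 up (pad end 0.2 rad above level, lid shut), 0.4 fully pressed (0.2 rad below level, end stop, lid open). Pivot parallel to the bin's y axis, 88 mm in front (-x) of its origin, 100 mm above the table. The pad goes down 44 mm in all, at most 3 mm sideways, takes about 4 (open) to 14 N, and the lid's weight pushes it back up
- blue_lid (a joint): blue bin's lid, rad: 0 shut, 1.1 fully open (end stop). Hinged along the bin's far (+x) top edge; the near edge swings up and back. Linked: always 2.75 x blue_lever. The panel (0.4 to 0.65 kg) shuts with a bang in well under a second, from any opening, if the lever is let go: let it up slowly all the way
- blue_lid_edge (a point): middle of the near (front) top edge of the blue lid, a plastic panel 172 mm (bin's x) by 188 mm (y) with a raised middle; this point is 172 mm from the hinge and 171 mm above the table when shut
- cutter: loose round steel cookie cutter, a ring 68 mm across, 25 mm high, origin at the centre of its underside
- jar: loose small jar with a red cap, 56 mm across, 90 mm high, stands between the bins; origin at the centre of its underside
- spatula: loose spatula lying on the table along its x axis, 280 mm long, blade to +x, origin under its middle, at the right-hand side
- chocolates: loose gold box of chocolates, 70 x 60 x 45 mm, at the left-hand side; origin at the centre of its underside

How it is judged:
By the outcome, as a careful person would: the job done as asked, in the order asked, and still so for the second after the job is handed in, with the robot touching nothing.
It also fails if it takes over 43 s, if anything falls off the work surface, if the arm or the gripper's body presses on something with over 40 N, if the wrist force passes 120 N, or if a joint passes its speed limit or range.

## Working session

There is one attempt and no reset: what is moved stays moved. The work goes in short steps, Python scripts to look and compute and a shell command to move; the robot and the scene stay as the last step left them, time stands still between calls to the robot, and variables do not carry over. Pictures are saved under pics/ and viewed, at most 10 in all, crops included, and the job is handed in when it is done.

```bash
mkdir -p pics; cat > h.py <<'E'
import numpy as np,cv2
from bench import manip
def cloud(im):
    z=im["range_z"];f=192/np.tan(np.radians(im["fov_y"])/2)
    v,u=np.mgrid[:384,:512]
    c=np.stack([(u-im["cx"])/f*z,(v-im["cy"])/f*z,z],-1)
    return (c-im["t"])@im["R"]
E
python3 - <<'E'
from h import *
s=manip.sense();print({k:np.round(s[k],3) for k in("t","tool_pos","tool_rot","wrist_force","opening")})
ims=[]
for n in("top","side"):
    im=manip.get_image(n);np.savez("pics/"+n,**im);ims.append(im["pixels"])
    P=cloud(im);h=cv2.cvtColor(im["pixels"],cv2.COLOR_RGB2HSV)
    for c,lo,hi in(("green",40,85),("blue",95,125)):
        m=((h[...,0]>lo)&(h[...,0]<hi)&(h[...,1]>90)&(h[...,2]>40)&(im["range_z"]>0)).astype(np.uint8)
        k,l,st,ce=cv2.connectedComponentsWithStats(m)
        for i in range(1,k):
            if st[i,4]>60:
                p=P[l==i];print(n,c,st[i],ce[i].round(),np.median(p,0).round(3),np.percentile(p,2,0).round(3),np.percentile(p,98,0).round(3))
                if n=="top":
                    print(cv2.minAreaRect((p[:,:2]*1000).astype(np.float32)))
cv2.imwrite("pics/a.png",cv2.resize(np.vstack(ims)[...,::-1],(400,600)))
cv2.imwrite("pics/t.png",cv2.resize(ims[0][...,::-1],(800,600)))
E
```

```text
{'t': np.float64(0.0), 'tool_pos': array([ 0.198, -0.486,  0.303]), 'tool_rot': array([ 0.981,  0.192, -0.   , -0.001]), 'wrist_force': array([-0.863, -0.141, -0.056]), 'opening': np.float64(0.085)}
top green [ 271  132   62   58 2461] [302. 160.] [ 0.674 -0.184  0.172] [ 0.588 -0.278  0.118] [ 0.764 -0.092  0.179]
((678.6392211914062, -184.14407348632812), (170.8463592529297, 186.56312561035156), 14.702649116516113)
top green [302 206  26  16 288] [314. 214.] [ 0.488 -0.234  0.121] [ 0.464 -0.277  0.   ] [ 0.512 -0.191  0.128]
((488.41046142578125, -234.53469848632812), (43.18092346191406, 92.16788482666016), 11.635710716247559)
top blue [ 167  135   60   55 2505] [197. 162.] [0.666 0.186 0.172] [0.583 0.096 0.114] [0.752 0.279 0.179]
((669.96826171875, 188.4882354736328), (185.77647399902344, 170.05618286132812), 80.20582580566406)
top blue [176 209  26  15 276] [189. 216.] [0.476 0.219 0.122] [0.454 0.179 0.114] [0.498 0.262 0.129]
((478.0314636230469, 221.2678985595703), (88.5882797241211, 42.52098846435547), 79.18016815185547)
side green [ 248  132   54   33 1129] [275. 147.] [ 0.668 -0.174  0.171] [ 0.58 -0.49  0.01] [ 0.809 -0.085  0.177]
side green [312 162  16  13 134] [319. 168.] [ 0.486 -0.234  0.12 ] [ 0.459 -0.278  0.112] [ 0.512 -0.189  0.127]
side blue [ 177  171   69   45 1694] [210. 193.] [0.657 0.201 0.171] [0.578 0.103 0.165] [0.749 0.286 0.177]
side blue [231 223  29  18 236] [245. 231.] [0.475 0.224 0.121] [0.45  0.119 0.002] [0.581 0.269 0.127]
```

View pics/t.png

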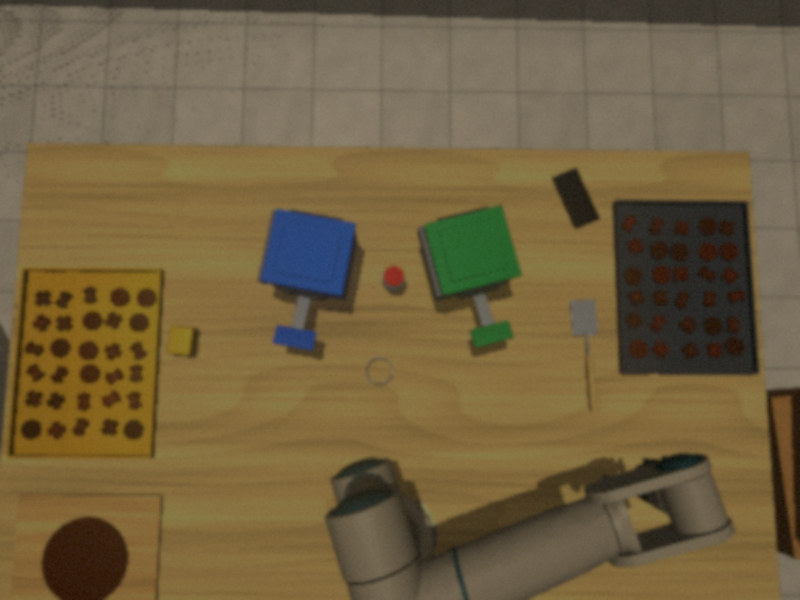

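View pics/a.png

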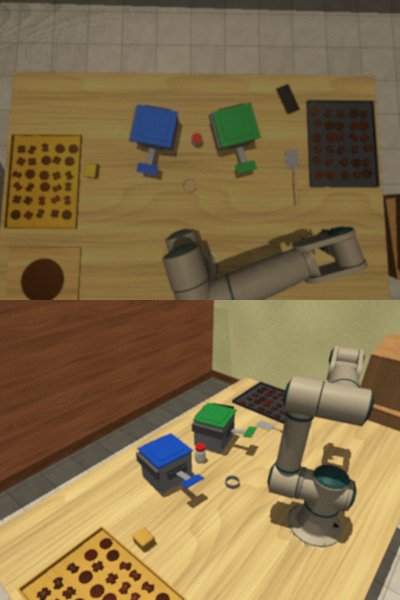

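Top view: the green lid is at (470,250) and its pad at (490,335), with the lever reaching towards the robot. In world terms the green pad is at about (0.488, -0.234, 0.121) and the bin yaw is about 0.257 rad. The blue bin is on the left, the jar and cutter are between the bins, and the spatula is at (585,350). The path is clear, so I'll go above the green pad with the fingers shut.

```bash
python3 -m creep '{"motion":[[0.015, -0.005, 0.003, 0.01], [0.05, -0.017, 0.01, 0.02], [0.09, -0.031, 0.02, 0.03], [0.13, -0.045, 0.03, 0.045], [0.17, -0.058, 0.035, 0.06], [0.21, -0.072, 0.04, 0.075], [0.25, -0.086, 0.05, 0.09], [0.29, -0.1, 0.055, 0.1], [0.33, -0.113, 0.06, 0.115], [0.353, -0.121, 0.068, 0.125], [0.3635, -0.1243, 0.07, 0.129], [0.3635, -0.1243, 0.07, 0.129]]}' 0 40
python3 - <<'E'
from h import *
s=manip.sense();print({k:np.round(s[k],3) for k in("t","tool_pos","tool_rot","wrist_force","opening")})
im=manip.get_image("wrist");cv2.imwrite("pics/w1.png",im["pixels"][...,::-1])
s2=manip.get_image("side");P=cloud(s2)
cv2.imwrite("pics/s1.png",cv2.resize(s2["pixels"][110:240,200:370,::-1],None,fx=4,fy=4,interpolation=cv2.INTER_CUBIC))
E
```

```text
t: 1.3
tool_pos: [0.4878, -0.2338, 0.2332]
tool_rot: [0.992, 0.129, -0.001, -0.0]
wrist_force: [0.3, 0.4, -0.7]
opening: -0.0002
grasp_force: 0.0
{'t': np.float64(1.3), 'tool_pos': array([ 0.488, -0.234,  0.233]), 'tool_rot': array([ 0.992,  0.129, -0.001, -0.   ]), 'wrist_force': array([ 0.291,  0.396, -0.746]), 'opening': np.float64(-0.0)}
```

View pics/w1.png

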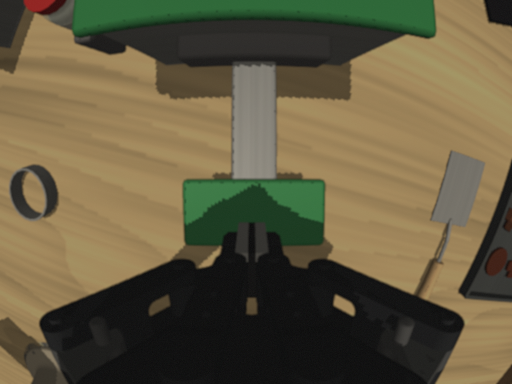

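View pics/s1.png

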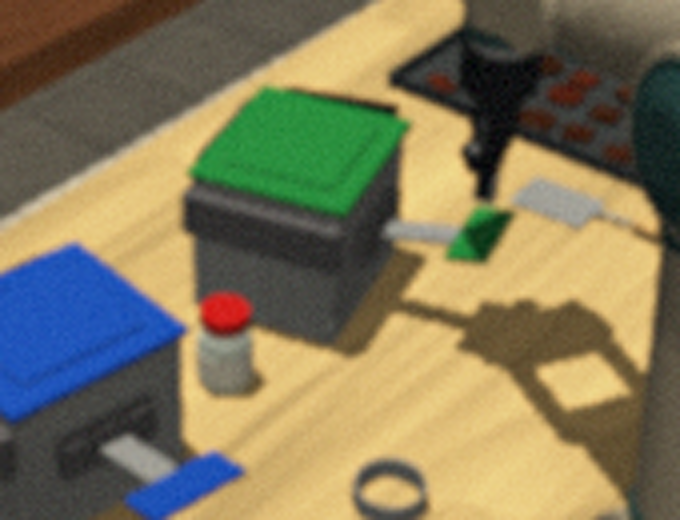

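The wrist view shows the shut fingertips (250,230) above the middle of the green pad (255,212), aligned with it. The side view shows the tips about 40 mm above it, clear of the lid. Now I'll go down and press.

```bash
python3 -m creep '{"motion":[[0, 0, 0.008, 0], [0, 0, 0.018, 0], [0, 0, 0.026, 0], [0, 0, 0.032, 0], [0, 0, 0.035, 0], [0, 0, 0.038, 0], [0, 0, 0.041, 0], [0, 0, 0.043, 0], [0, 0, 0.045, 0]]}'
python3 -m creep '{"motion":[[0, 0, 0.002, 0], [0, 0, 0.005, 0], [0, 0, 0.008, 0], [0, 0, 0.011, 0], [0, 0, 0.014, 0], [0, 0, 0.017, 0], [0, 0, 0.02, 0], [0, 0, 0.023, 0], [0, 0, 0.025, 0], [0, 0, 0.027, 0], [0, 0, 0.028, 0]]}'
```

```text
t: 2.3
tool_pos: [0.4877, -0.2348, 0.1912]
tool_rot: [0.992, 0.128, 0.0, 0.001]
wrist_force: [-6.8, 2.3, 11.5]
opening: -0.0
grasp_force: 5.5
t: 3.4
tool_pos: [0.4877, -0.2351, 0.1624]
tool_rot: [0.992, 0.128, 0.0, 0.001]
wrist_force: [-3.9, 0.1, 7.3]
opening: -0.0
grasp_force: 4.0
```

```bash
python3 -m creep '{"motion":[[0, 0, 0.002, 0], [0, 0, 0.004, 0], [0, 0, 0.006, 0], [0, 0, 0.008, 0], [0, 0, 0.009, 0], [0, 0, 0.01, 0], [0, 0, 0.011, 0], [0, 0, 0.011, 0]]}'
python3 - <<'E'
from h import *
s2=manip.get_image("side");P=cloud(s2)
h=cv2.cvtColor(s2["pixels"],cv2.COLOR_RGB2HSV)
m=(h[...,0]>40)&(h[...,0]<85)&(h[...,1]>90)&(s2["range_z"]>0)&(P[...,2]>.16)&(P[...,0]>.5)
p=P[m];print(np.percentile(p,[1,50,99],axis=0).round(3));
d=(p-p.mean(0));n=np.linalg.svd(d,full_matrices=False)[2][2];print("lid tilt",np.arccos(abs(n[2])))
cv2.imwrite("pics/s2.png",cv2.resize(s2["pixels"][60:240,200:370,::-1],None,fx=3,fy=3,interpolation=cv2.INTER_CUBIC))
E
```

```text
t: 4.2
tool_pos: [0.4887, -0.2347, 0.1522]
tool_rot: [0.992, 0.128, 0.002, 0.001]
wrist_force: [-0.3, 1.7, 8.5]
opening: -0.0
grasp_force: 4.0
[[ 0.504 -0.261  0.191]
 [ 0.687 -0.132  0.294]
 [ 0.727 -0.077  0.391]]
lid tilt 0.7272696888055719
```

View pics/s2.png

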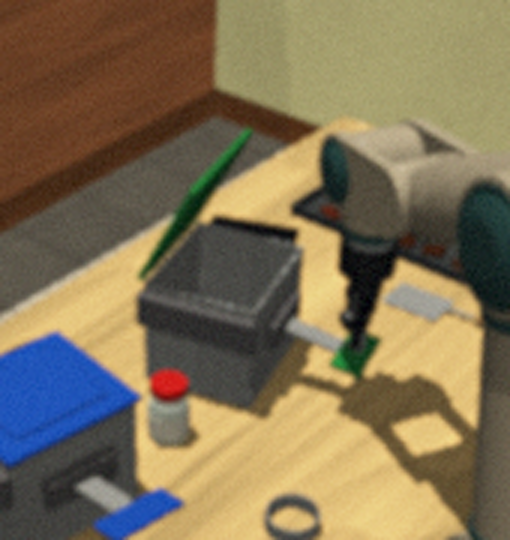

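The side view shows the green lid swung up at (195,205), the tips on the pad at (357,352), and the blue lid shut. I'll press slightly further to settle it on the end stop, then hold for more than 3 s.

```bash
python3 -m creep '{"motion":[[0, 0, 0.001, 0], [0, 0, 0.002, 0], [0, 0, 0.002, 0], [0, 0, 0.002, 0]]}'
python3 - <<'E'
from h import *
for n in("top","side"):
    s2=manip.get_image(n);P=cloud(s2)
    h=cv2.cvtColor(s2["pixels"],cv2.COLOR_RGB2HSV)
    m=((h[...,0]>40)&(h[...,0]<85)&(h[...,1]>90)&(s2["range_z"]>0)&(P[...,2]>.15)&(P[...,2]<.34)&(P[...,0]>.6)&(P[...,1]<-.0)&(P[...,1]>-.3)).astype(np.uint8)
    p=P[cv2.erode(m,np.ones((2,2)))>0]
    d=(p-np.median(p,0))@np.array([[.967,.254,0],[-.254,.967,0],[0,0,1]]).T
    q=d[:,[0,2]]; v=cv2.fitLine(q.astype(np.float32),cv2.DIST_HUBER,0,.01,.01).ravel();print(n,len(p),"angle",np.arctan2(v[1],v[0]),p.max(0))
E
```

```text
t: 4.65
tool_pos: [0.4889, -0.2348, 0.1519]
tool_rot: [0.992, 0.128, 0.002, 0.001]
wrist_force: [-5.1, 4.4, 18.5]
opening: 0.0002
grasp_force: 9.5
top 652 angle -1.0460638 [ 0.76772155 -0.08157377  0.32430984]
side 130 angle -1.1094121 [ 0.72085506 -0.07460919  0.31754479]
```

The lever is on its end stop: force has risen to 18 N, the lid angle is about 1.1 rad and its top is at 0.32 m. Holding.

```bash
for i in 1 2 3; do python3 -m creep '{"motion":[[0, 0, 0, 0], [0, 0, 0, 0], [0, 0, 0, 0], [0, 0, 0, 0], [0, 0, 0, 0], [0, 0, 0, 0], [0, 0, 0, 0], [0, 0, 0, 0], [0, 0, 0, 0], [0, 0, 0, 0], [0, 0, 0, 0], [0, 0, 0, 0]]}' | grep -E 't:|pos|force'; done
```

```text
t: 5.95
tool_pos: [0.4889, -0.2348, 0.1519]
tool_rot: [0.992, 0.128, 0.002, 0.001]
wrist_force: [-5.3, 4.9, 18.3]
grasp_force: 9.5
t: 7.15
tool_pos: [0.4888, -0.2348, 0.1519]
tool_rot: [0.992, 0.128, 0.002, 0.001]
wrist_force: [-5.3, 3.8, 19.1]
grasp_force: 9.5
t: 8.35
tool_pos: [0.4888, -0.2348, 0.1519]
tool_rot: [0.992, 0.128, 0.002, 0.001]
wrist_force: [-5.0, 4.2, 18.5]
grasp_force: 9.5
```

```bash
for i in 1 2 3 4; do python3 -m creep '{"motion":[[0, 0, -0.0005, 0], [0, 0, -0.001, 0], [0, 0, -0.0015, 0], [0, 0, -0.002, 0], [0, 0, -0.0025, 0], [0, 0, -0.003, 0], [0, 0, -0.0035, 0], [0, 0, -0.004, 0], [0, 0, -0.0045, 0], [0, 0, -0.005, 0], [0, 0, -0.0055, 0], [0, 0, -0.006, 0]]}' | grep -E 't:|pos|wrist'; done
```

```text
t: 9.55
tool_pos: [0.4875, -0.2347, 0.1539]
tool_rot: [0.992, 0.128, -0.0, 0.0]
wrist_force: [2.6, -2.0, 5.2]
t: 10.75
tool_pos: [0.4873, -0.2344, 0.1598]
tool_rot: [0.992, 0.128, -0.001, -0.0]
wrist_force: [-4.5, -4.0, 5.7]
t: 11.95
tool_pos: [0.4871, -0.2344, 0.1659]
tool_rot: [0.992, 0.128, -0.001, -0.0]
wrist_force: [-5.3, -4.2, 6.8]
t: 13.15
tool_pos: [0.4872, -0.2344, 0.1722]
tool_rot: [0.992, 0.128, -0.001, -0.0]
wrist_force: [-5.0, -2.2, 8.0]
```

```bash
for i in 1 2 3; do python3 -m creep '{"motion":[[0, 0, -0.0005, 0], [0, 0, -0.001, 0], [0, 0, -0.0015, 0], [0, 0, -0.002, 0], [0, 0, -0.0025, 0], [0, 0, -0.003, 0], [0, 0, -0.0035, 0], [0, 0, -0.004, 0], [0, 0, -0.0045, 0], [0, 0, -0.005, 0], [0, 0, -0.0055, 0], [0, 0, -0.006, 0]]}' | grep -E 't:|pos|wrist'; done
```

```text
t: 14.35
tool_pos: [0.4873, -0.2343, 0.1784]
tool_rot: [0.992, 0.128, -0.0, -0.0]
wrist_force: [-5.4, -2.8, 7.9]
t: 15.55
tool_pos: [0.4877, -0.2342, 0.1847]
tool_rot: [0.992, 0.128, 0.0, -0.0]
wrist_force: [-3.6, -1.4, 8.8]
t: 16.75
tool_pos: [0.4883, -0.234, 0.1911]
tool_rot: [0.992, 0.128, 0.001, 0.0]
wrist_force: [-0.2, -0.2, 9.2]
```

```bash
for i in 1 2; do python3 -m creep '{"motion":[[0, 0, -0.0004, 0], [0, 0, -0.0008, 0], [0, 0, -0.0012, 0], [0, 0, -0.0016, 0], [0, 0, -0.002, 0], [0, 0, -0.0024, 0], [0, 0, -0.0028, 0], [0, 0, -0.0032, 0], [0, 0, -0.0036, 0], [0, 0, -0.004, 0]]}' | grep -E 't:|pos|wrist'; done
```

```text
t: 17.75
tool_pos: [0.4888, -0.2338, 0.1954]
tool_rot: [0.992, 0.129, 0.002, 0.0]
wrist_force: [2.6, -0.3, 8.2]
t: 18.75
tool_pos: [0.4871, -0.2345, 0.1972]
tool_rot: [0.992, 0.128, -0.001, -0.0]
wrist_force: [0.6, 0.1, -1.1]
```

```bash
python3 -m creep '{"motion":[[0, 0, -0.0005, 0], [0, 0, -0.001, 0], [0, 0, -0.002, 0], [0, 0, -0.004, 0], [0, 0, -0.01, 0], [0, 0, -0.02, 0], [0, 0, -0.035, 0], [-0.01, 0, -0.05, 0], [-0.02, 0, -0.065, 0], [-0.03, 0, -0.075, 0], [-0.035, 0, -0.08, 0], [-0.035, 0, -0.08, 0]]}'
python3 - <<'E'
from h import *
s2=manip.get_image("top");P=cloud(s2);o=np.load("pics/top.npz")
h=cv2.cvtColor(s2["pixels"],cv2.COLOR_RGB2HSV)
for nm,sl in(("green lid",np.s_[135:187,274:330]),("blue lid",np.s_[138:187,170:224])):
    print(nm,np.nanmedian(abs(s2["range_z"][sl]-o["range_z"][sl])),np.median(P[sl][...,2]))
s3=manip.get_image("side")["pixels"]
cv2.imwrite("pics/f.png",np.vstack([s2["pixels"][100:300],s3[60:300]])[...,::-1])
E
```

```text
t: 19.95
tool_pos: [0.4533, -0.2437, 0.2789]
tool_rot: [0.992, 0.128, 0.001, 0.001]
wrist_force: [-0.2, -0.0, -0.6]
opening: -0.0001
grasp_force: 0.0
green lid 0.0028352141 0.17112571670725
blue lid 0.002716899 0.1716556285220815
```

View pics/f.png

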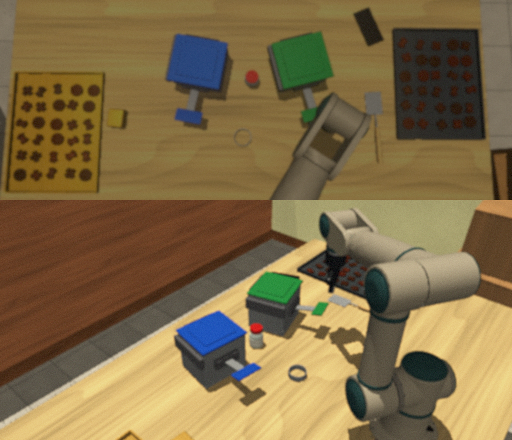

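Both lids are shut: green at (300,60) and blue at (198,62) in the top view. The hand is clear of the pad and nothing else has moved.

```bash
python3 -c "
from bench import manip
print(manip.close_job())"
```

```text
the job is handed in; nothing more can be done
None
```

I pressed the green bin's lever to its end stop and held the lid wide open for over three seconds. I then let it down slowly until it was fully shut and took the hand away; the lids were not touched, the blue bin stayed shut, nothing else visibly moved, and the job was handed in at about 20 s.

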